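Seat the steel test disc in the V nest

ROBOT

A 7-joint arm with a two-finger parallel gripper is mounted at the origin on the work surface. World frame = base frame: x ahead of the robot, y to its left, z up, the work surface at z = 0. Lengths are in m, angles in rad, forces in N, time in s.
With the tool pointing down it reaches from about 0.4 to 0.75 m from the base axis. Payload 19.5 kg.
Tool frame: the origin (TCP) lies between the finger pads; the fingertips stand 17 mm ahead of it and the grasp point (between the pads) lies 2 mm behind it; z points along the fingers, x is the direction in which the jaws open and shut, and the axes are right-handed (so a half turn about z gives the same grasp; the last joint's range is limited). The gripper opens to 85 mm and grips with 20 to 120 N. Pads are 22 mm wide; open, the fingers measure 114 mm over their backs; the gripper's body (76 mm by 85 mm) begins 54 mm behind the grasp point. The pads swing forward as they close: fully open they stand 13 mm farther back than shut.
Start: joints at [1.262, 0.707, -0.028, 1.485, 0.022, 0.951, -0.075], TCP at [0.152, -0.555, 0.248] pointing down, gripper open.
Joint ranges: [-2.71, 2.71], [-0.32, 2.16], [-1.57, 1.52], [0, 2.45], [-1.46, 4.6], [0, 2.02], [-2.83, 2.83]. Speed limits (rad/s): [1.89, 1.89, 2.57, 2.57, 3.01, 3.01, 3.01].

INTERFACE

Orientations are given as a rotation vector (axis times angle).
In Python, from bench import * gives the robot as it stands.
- The arm moves only by the shell command python3 -m handwheel 'ROWS' [FORCE]. ROWS is JSON, a list of rows, each an object with "hand": the opening, from 0 (shut) to 1 (fully open); "offset": the shift along the tool's x, y, z in mm, a list of three; "yaw": the turn about the tool's z in rad. A call has 1 to 20 rows; each row is the pose to reach, as a shift and turn from the pose commanded when the call began, along the tool's axes at that moment; what a row does not reach only later rows make up. A row lasts 1/8 s, in which the tool goes at most 62.5 mm and 10.7 degrees, less where a joint would pass 70% of its speed; a pose out of reach is approached as far as the arm can. A call with a gripper value outside its range is refused whole. The fingers move at their own pace and stop on an object; FORCE is the grip in N (left out, the last holds). Time passes only in rows, so rows that repeat a pose let the fingers close. It gives the time, the measured TCP pose, the force and the opening at its end, in the units of the state.
- observe(): the state, without advancing time (a new reading comes with each control period).
- grab_frame(name): name is "scene" or "top" or "wrist"; returns (picture, depth): 400x640x3 uint8, red, green, blue; 400x640 float32, m along the optical axis (not along the pixel's ray), 0 where there is no reading.
- calibration(name): a dict with "camera_matrix" (3x3 intrinsics, pixels), "R" (3x3) and "t" (3): a world point X has camera coordinates R X + t. Camera axes: x right, y down, z forward; pixel columns grow to the right and rows downward; lengths in m; the calibration is good to about 2 mm. A picture is of the moment at which its call begins: read the wrist's pose just before it. calibration takes no time and is no camera call; for the wrist camera it gives the pose at the moment of the call.
- sign_off(): hands the job in, once; it reports no verdict.
Trained networks look in the newest picture that a camera, given by its name, has taken for a name from the list of things; names that differ only in an ending like _2 or _b are one class to them, and where a whole thing is asked for, a point or a joint stands for the part that bears it (a point fixed in the world has none). Each returns a list of dicts, best first, with "conf" (0 to 1); they miss things now and then, are a little off and sometimes report something else, mostly with a low value. They report only what shows in the picture. A call takes as long as a camera call. They do not tell look-alikes from the thing itself.
- regions_of(thing, camera): "region" (400x640 bool, what is visible of it) and "extent" ([left, top, width, height] in pixels, round what is visible of it).
The state is a dict: "clock": time; "joints": joint angles; "dq": joint speeds; "joint_efforts": joint torques, N m; "position": TCP position; "orientation": TCP orientation; "contact_force": force on the tool from outside, world axes, zero at the start; "wrist_torque": the same for the moment, N m; "grip_width": finger opening in m.
Only numpy, scipy, OpenCV 4.12 (cv2) and the standard library are available. Lean on these libraries where they do the work, as an engineer would, in place of code of your own. Each camera call takes 0.05 s, during which the arm holds its last target. There are 200 camera calls.

TASK

Slide the bright steel test disc across the bench into the mouth of the blue V-shaped nest until it is seated against both rails, ready for its hardness test. Keep it flat on the bench, never lifted, and leave the brass disc and the copper disc where they are.

Things in the scene. Friction and masses are not known exactly. Their poses are not given: they have to be found in the camera images.
- steel_disc: Bright silver-grey turned steel disc, 80 mm in diameter, 20 mm thick, about 0.8 kg, lying flat and loose on the bench before the nest's mouth, 140 to 165 mm short of the nest's origin and 70 to 85 mm left or right of its axis; a straight slide from there to the nest's origin is clear. Origin: centre of its underside; z up.
- brass_disc: Golden brass disc of the same size (80 mm diameter, 20 mm thick), also lying loose in front of the nest's mouth, beside the steel disc with at least 55 mm between their edges; which is left and which is right varies. Must stay where it is. Origin: centre of its underside.
- copper_disc: Orange-red copper disc of the same size (80 mm diameter, 20 mm thick), lying loose off to the robot's right, well away from the nest. Must stay where it is. Origin: centre of its underside.
- nest: V of two blue, steel-lined rails fixed on the bare bench, each 130 mm long, 18 thick, 22 high, 40 degrees off the nest's axis; the mouth, 167 mm wide, faces the robot roughly. Origin: on the bench, where the disc's centre lies when it touches both rails. x runs from mouth to corner: corner at x +62 mm, open rail ends at x -37, y +-84 mm.
Things that resemble listed ones, but are neither listed nor needed, are in the scene too. What is shaped like the steel_disc but purple is not meant. Several things have the shape of the nest; the one meant has the colours described above.

How it is judged:
At the end, for the whole second after the job is handed in: The steel disc lies flat and still on the bench, its centre within 10 mm of the seated place where it touches both rails; the brass and copper discs are within 20 mm of where they started (horizontal distance between steel_disc and nest below 0.01 m and height (world z) of steel_disc below 0.004 m and angle between steel_disc's own z axis and vertical below 0.1 rad and linear speed of steel_disc below 0.02 m/s and distance of each of brass_disc, copper_disc from where it was at the start of the episode below 0.02 m).
It fails at once if the steel disc is lifted or tipped off the bench (its underside's centre more than 12 mm up) (height (world z) of steel_disc above 0.012 m).
It fails at once if the brass disc is moved more than 20 mm (distance of brass_disc from where it was at the start of the episode above 0.02 m).
It fails at once if the copper disc is moved more than 20 mm (distance of copper_disc from where it was at the start of the episode above 0.02 m).
It also fails if it takes over 35 s, if anything falls off the work surface, if the arm or the gripper's body presses on something with over 40 N, if the wrist force passes 120 N, or if a joint passes its speed limit or range.

## Working session

There is one attempt and no reset: what is moved stays moved. The work goes in short steps, Python scripts to look and compute and a shell command to move; the robot and the scene stay as the last step left them, time stands still between calls to the robot, and variables do not carry over. Pictures are saved under pics/ and viewed, about 8 in all and at most 12, crops included, and the job is handed in when it is done.

```bash
mkdir -p pics
python3 - <<'E'
from bench import *
import cv2
for n in ["top","scene"]:
    p,d=grab_frame(n); cv2.imwrite(f"pics/{n}0.png",p[:,:,::-1])
    c=calibration(n); print(n,c["t"])
s=observe(); print({k:s[k] for k in("clock","position","orientation","grip_width","contact_force")})
E
```

```text
top [-0.16128504  0.54220055  0.88189925]
scene [ 0.44287351 -0.2549517   1.3241969 ]
{'clock': 0.1, 'position': array([ 0.15153594, -0.55446034,  0.2478904 ]), 'orientation': array([-2.49674989e+00,  1.90588887e+00,  1.21378539e-03]), 'grip_width': 0.08512571404927981, 'contact_force': array([-0.28427998,  1.08566215, -0.69901874])}
```

View pics/top0.png

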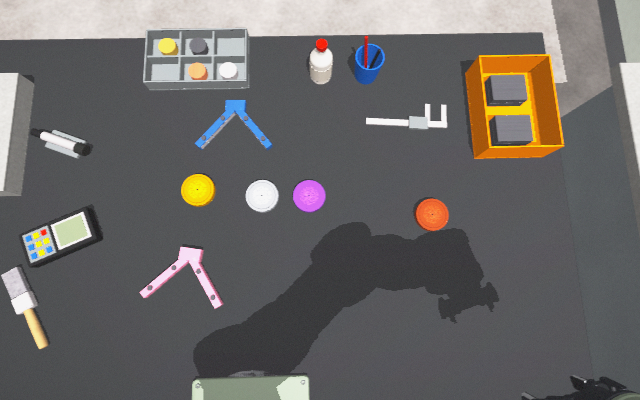

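The top picture shows two V-shaped things: a blue one with its corner at (235,105) and a pink one at (190,255). There are four loose discs besides the copper: golden (198,190), silver (262,196), purple (310,196) and orange-red (432,214). The silver disc at (262,196) is the steel disc, because purple is excluded. The blue V is the nest by its colour. Next I measure them and check a crop.

```bash
cat > h.py <<'E'
from bench import *
import cv2, numpy as np
from scipy.optimize import least_squares
def world(cam):
    p,d=grab_frame(cam); c=calibration(cam); K=np.array(c["camera_matrix"]);R=np.array(c["R"]);t=np.array(c["t"])
    v,u=np.mgrid[:400,:640]
    P=np.stack([(u-K[0,2])/K[0,0]*d,(v-K[1,2])/K[1,1]*d,d],-1)
    return p,(P-t)@R,d   # R^T (P-t)
def disc(W,m):
    q=W[m]; q=q[(q[:,2]>.014)&(q[:,2]<.028)][:,:2]
    (c,r)=cv2.minEnclosingCircle(q.astype(np.float32)); return q.mean(0),np.array(c),r,len(q)
E
python3 - <<'E'
from h import *
p,W,d=world("top")
hsv=cv2.cvtColor(p,cv2.COLOR_RGB2HSV)
for n,(u,v) in dict(brass=(198,190),steel=(262,196),purple=(310,196),copper=(432,214)).items():
    m=np.zeros((400,640),bool); m[v-22:v+23,u-22:u+23]=1
    print(n,disc(W,m&(d>0)))
m=np.zeros((400,640),bool); m[92:155,188:280]=1
m&=(hsv[...,1]>110)&(hsv[...,0]>95)&(hsv[...,0]<125)&(d>0)
q=W[m]; print(len(q),np.percentile(q[:,2],[5,50,95]))
q=q[(q[:,2]>.017)&(q[:,2]<.028)][:,:2]
# V model: rail centrelines pass 9mm outside the inner faces, inner faces meet at x=+62
def res(a):
    x0,y0,th=a; c,s=np.cos(th),np.sin(th); D=q-[x0,y0]; X=D@[c,s]; Y=D@[-s,c]
    k=np.radians(40); dist=(X-.062)*np.sin(k)+abs(Y)*np.cos(k)   # outward distance from inner face
    return np.maximum(abs(dist-.009)-.009,0)+.2*abs(dist-.009)
w=q.mean(0); best=min((least_squares(res,[w[0]-.03,w[1],t],loss='soft_l1',f_scale=.003) for t in(-.5,-.2,0,.2,.5)),key=lambda r:r.cost)
print(best.x,best.cost,len(q))
cv2.imwrite("pics/crop.png",cv2.resize(p[85:225,170:340],None,fx=4,fy=4,interpolation=cv2.INTER_CUBIC)[:,:,::-1])
E
```

```text
brass (array([0.56970933, 0.1295793 ]), array([0.57042515, 0.13032429]), 0.0403769426047802, 814)
steel (array([ 0.5509166 , -0.02790964]), array([ 0.55137748, -0.02780823]), 0.039960090070962906, 813)
purple (array([ 0.54778463, -0.14396522]), array([ 0.54805017, -0.14383073]), 0.03994547948241234, 808)
copper (array([ 0.49322035, -0.44469189]), array([ 0.4932586 , -0.44525158]), 0.040751274675130844, 818)
861 [0.00958121 0.01995002 0.0229544 ]
[ 0.71569642  0.04205762 -0.02856142] 0.00239330692236227 766
```

View pics/crop.png

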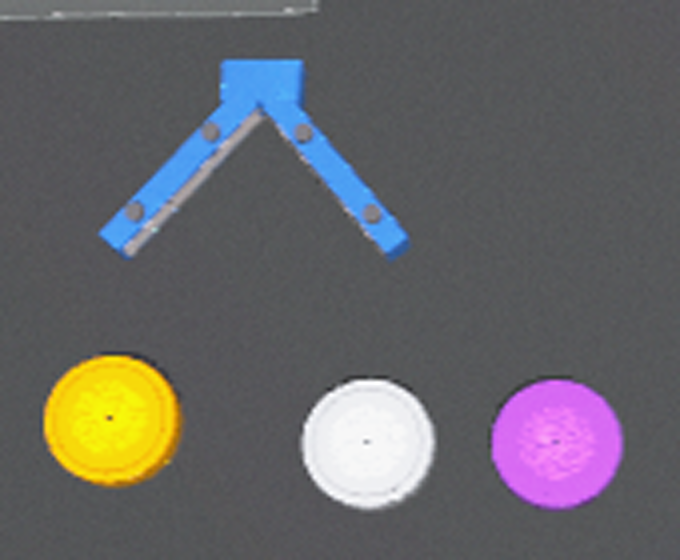

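The crop confirms it: silver disc at about (368,443) in the crop, blue nest above it with a grey liner, golden brass disc to its left and purple look-alike to its right. I'll use the half-open fingers (about 60 mm) as a cradle, aligned with the nest axis, and push along the straight line to the nest origin.

```bash
cat > go.py <<'E'
from bench import *
import sys,numpy as np
from scipy.spatial.transform import Rotation as Ro
# go.py heading x y z : heading of the tool's x wanted (world), target TCP
h,*T=map(float,sys.argv[1:5]); s=observe(); R=Ro.from_rotvec(s["orientation"]).as_matrix()
cur=np.arctan2(R[1,0],R[0,0]); dy=(cur-h+np.pi/2)%np.pi-np.pi/2   # tool z down: +yaw lowers the heading
print("offset mm",(1e3*R.T@(np.array(T)-s["position"])).round(1),"yaw",round(dy,3),"q7",s["joints"][6],"clock",s["clock"],"pos",s["position"].round(4),"grip",s["grip_width"],"F",np.round(s["contact_force"],1))
print(R.round(3).tolist())
E
python3 go.py 1.542 0.46 -0.026 0.16
```

```text
offset mm [-428.4 -436.9   88.3] yaw 0.296 q7 -0.07549076720330995 clock 0.15 pos [ 0.1515 -0.5545  0.2479] grip 0.08573169851011667 F [ 1.1 -0.7  0.4]
[[0.264, -0.965, -0.0], [-0.965, -0.264, 0.001], [-0.001, 0.0, -1.0]]
```

```bash
python3 -m handwheel '[{"hand":0.7,"offset":[-40,-40,0],"yaw":0.05},{"hand":0.7,"offset":[-80,-80,0],"yaw":0.1},{"hand":0.7,"offset":[-120,-120,0],"yaw":0.15},{"hand":0.7,"offset":[-160,-160,10],"yaw":0.2},{"hand":0.7,"offset":[-200,-200,20],"yaw":0.25},{"hand":0.7,"offset":[-240,-240,30],"yaw":0.296},{"hand":0.7,"offset":[-280,-280,40],"yaw":0.296},{"hand":0.7,"offset":[-320,-320,50],"yaw":0.296},{"hand":0.7,"offset":[-360,-360,60],"yaw":0.296},{"hand":0.7,"offset":[-400,-400,70],"yaw":0.296},{"hand":0.7,"offset":[-428,-437,88],"yaw":0.296},{"hand":0.7,"offset":[-428,-437,88],"yaw":0.296},{"hand":0.7,"offset":[-428,-437,88],"yaw":0.296},{"hand":0.7,"offset":[-428,-437,88],"yaw":0.296}]' 40; python3 go.py 1.542 0.46 -0.026 0.022
```

```text
clock: 1.9
position: [0.4601, -0.0275, 0.1607]
orientation: [-2.187, 2.255, -0.0]
contact_force: [-1.3, 0.5, 0.1]
grip_width: 0.0596
offset mm [-1.500e+00  1.000e-01  1.387e+02] yaw -0.002 q7 -1.3522349234167785 clock 1.9 pos [ 0.4601 -0.0275  0.1607] grip 0.05964632103703719 F [-1.3  0.5  0.1]
[[-0.031, -1.0, 0.0], [-1.0, 0.031, -0.0], [0.0, -0.0, -1.0]]
```

```bash
python3 -m handwheel '[{"hand":0.7,"offset":[0,0,40],"yaw":0},{"hand":0.7,"offset":[0,0,80],"yaw":0},{"hand":0.7,"offset":[0,0,110],"yaw":0},{"hand":0.7,"offset":[0,0,125],"yaw":0},{"hand":0.7,"offset":[0,0,132],"yaw":0},{"hand":0.7,"offset":[0,0,138],"yaw":0},{"hand":0.7,"offset":[0,0,138],"yaw":0},{"hand":0.7,"offset":[0,0,138],"yaw":0}]'
python3 - <<'E'
from h import *
p,W,d=world("wrist"); cv2.imwrite("pics/w1.png",p[:,:,::-1])
E
python3 go.py 1.542 0.513 -0.026 0.022
```

```text
clock: 2.9
position: [0.4605, -0.0265, 0.0228]
orientation: [-2.189, 2.253, -0.001]
contact_force: [0.0, 0.4, -0.5]
grip_width: 0.0596
offset mm [ -2.1 -52.5   0.8] yaw -0.0 q7 -1.3095509031280803 clock 2.95 pos [ 0.4605 -0.0265  0.0228] grip 0.059903998086523226 F [0.4 0.2 0.3]
[[-0.029, -1.0, 0.001], [-1.0, 0.029, 0.0], [-0.0, -0.001, -1.0]]
```

View pics/w1.png

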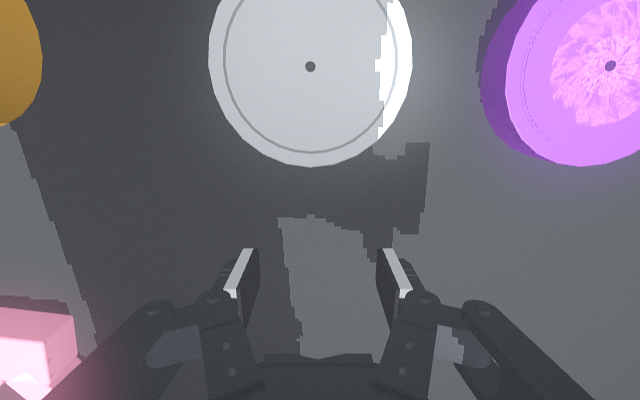

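The wrist picture shows the steel disc at (310,65) straight ahead of the cradle, whose fingers are at (240,270) and (395,270). Purple is clear at right. Now I make contact and push to about 25 mm short.

```bash
python3 -m handwheel '[{"hand":0.7,"offset":[0,-20,0],"yaw":0},{"hand":0.7,"offset":[2,-35,0],"yaw":0},{"hand":0.7,"offset":[2,-44,0],"yaw":0},{"hand":0.7,"offset":[2,-50,0],"yaw":0},{"hand":0.7,"offset":[2,-55,0],"yaw":0},{"hand":0.7,"offset":[-2,-64,0],"yaw":0},{"hand":0.7,"offset":[-6,-73,0],"yaw":0},{"hand":0.7,"offset":[-10,-82,0],"yaw":0},{"hand":0.7,"offset":[-15,-92,0],"yaw":0},{"hand":0.7,"offset":[-19,-102,0],"yaw":0},{"hand":0.7,"offset":[-24,-112,0],"yaw":0},{"hand":0.7,"offset":[-24,-112,0],"yaw":0}]'
python3 - <<'E'
from h import *
p,W,d=world("top"); cv2.imwrite("pics/t2.png",cv2.resize(p[85:285,150:350],None,fx=3,fy=3)[:,:,::-1])
p,W,d=world("wrist"); cv2.imwrite("pics/w2.png",p[:,:,::-1])
E
python3 go.py 1.542 0.6785 0.043 0.022
```

```text
clock: 4.45
position: [0.574, -0.0052, 0.0224]
orientation: [-2.189, 2.252, -0.001]
contact_force: [-0.7, -0.1, 0.0]
grip_width: 0.0598
offset mm [ -51.8 -103.8    0.5] yaw -0.0 q7 -1.3760788703908675 clock 4.55 pos [ 0.5732 -0.0057  0.0224] grip 0.05990043730326002 F [-0.3  0.1 -1.1]
[[-0.029, -1.0, 0.001], [-1.0, 0.029, 0.0], [-0.0, -0.001, -1.0]]
```

View pics/w2.png

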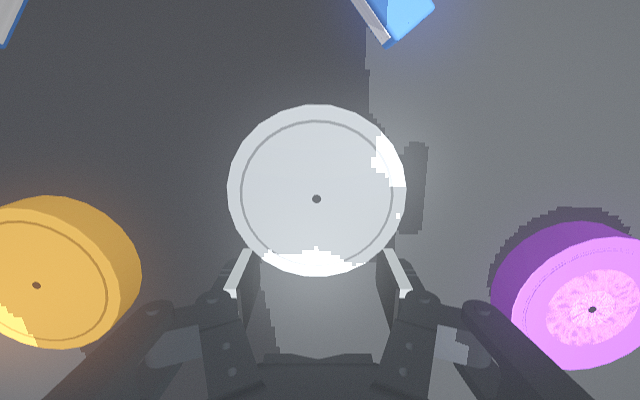

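The disc at (317,195) sits centred in the cradle. Brass (at left) and purple (at right) are both clear. I continue along the line to about 20 mm short.

```bash
python3 -m handwheel '[{"hand":0.7,"offset":[-4,-9,0],"yaw":0},{"hand":0.7,"offset":[-8,-18,0],"yaw":0},{"hand":0.7,"offset":[-13,-28,0],"yaw":0},{"hand":0.7,"offset":[-18,-38,0],"yaw":0},{"hand":0.7,"offset":[-23,-48,0],"yaw":0},{"hand":0.7,"offset":[-29,-58,0],"yaw":0},{"hand":0.7,"offset":[-35,-67,0],"yaw":0},{"hand":0.7,"offset":[-41,-75,0],"yaw":0},{"hand":0.7,"offset":[-46,-80,0],"yaw":0},{"hand":0.7,"offset":[-50,-84,0],"yaw":0},{"hand":0.7,"offset":[-50,-84,0],"yaw":0}]'
python3 - <<'E'
from h import *
p,W,d=world("wrist"); cv2.imwrite("pics/w3.png",p[:,:,::-1])
E
python3 go.py 1.542 0.6785 0.043 0.022
```

```text
clock: 5.92
position: [0.6585, 0.0417, 0.0223]
orientation: [2.189, -2.254, 0.0]
contact_force: [-1.1, -0.9, 0.0]
grip_width: 0.0598
offset mm [ -2.  -20.    0.4] yaw -0.0 q7 -1.4863617640058169 clock 5.975 pos [0.6584 0.0416 0.0224] grip 0.06012104995998786 F [-1.  -1.4  1. ]
[[-0.029, -1.0, 0.0], [-1.0, 0.029, 0.0], [-0.0, -0.0, -1.0]]
```

View pics/w3.png

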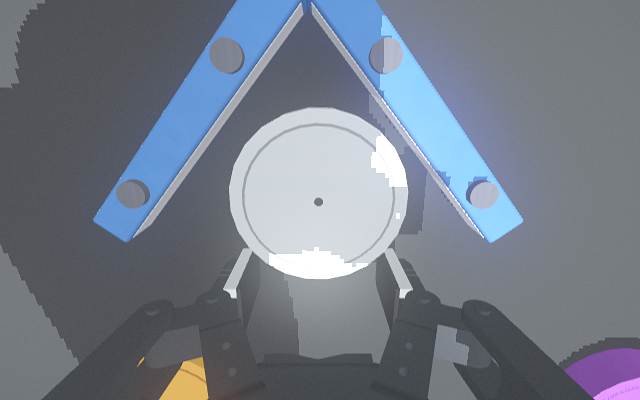

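The disc at (318,200) is between the rails. The corner is at (308,5), so I shift a few mm left and then creep forward until contact.

```bash
python3 -m handwheel '[{"hand":0.7,"offset":[-2,-4,0],"yaw":0},{"hand":0.7,"offset":[-3,-8,0],"yaw":0},{"hand":0.7,"offset":[-4,-12,0],"yaw":0},{"hand":0.7,"offset":[-4,-15,0],"yaw":0},{"hand":0.7,"offset":[-4,-17,0],"yaw":0},{"hand":0.7,"offset":[-4,-18,0],"yaw":0},{"hand":0.7,"offset":[-4,-18,0],"yaw":0}]'; python3 go.py 1.542 0.6785 0.045 0.022
python3 - <<'E'
from h import *
p,W,d=world("wrist"); cv2.imwrite("pics/w4.png",p[:,:,::-1])
E
```

```text
clock: 6.85
position: [0.676, 0.0454, 0.0223]
orientation: [2.188, -2.253, -0.002]
contact_force: [-4.1, 0.3, 2.5]
grip_width: 0.0599
offset mm [ 0.3 -2.6  0.2] yaw -0.0 q7 -1.502730670367543 clock 6.85 pos [0.676  0.0454 0.0223] grip 0.059925665439905094 F [-4.1  0.3  2.5]
[[-0.029, -1.0, -0.001], [-1.0, 0.029, 0.001], [-0.001, 0.001, -1.0]]
```

View pics/w4.png

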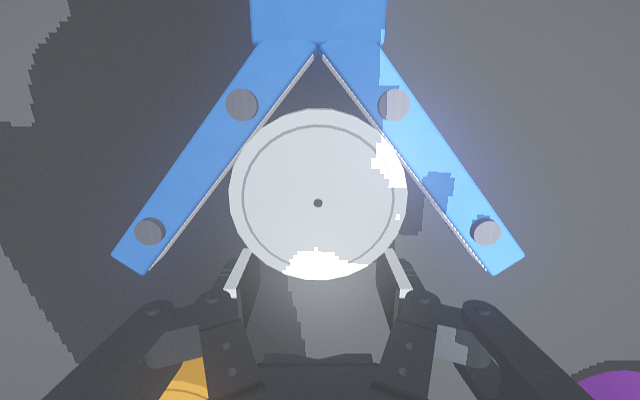

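The disc at (318,203) now appears to touch both rails, and the force is starting to rise at 4 N. I press a little further to confirm.

```bash
python3 -m handwheel '[{"hand":0.7,"offset":[0,-1,0],"yaw":0},{"hand":0.7,"offset":[0,-2,0],"yaw":0},{"hand":0.7,"offset":[0,-2,0],"yaw":0}]'; python3 go.py 1.542 0.6785 0.045 0.022
```

```text
clock: 7.28
position: [0.6769, 0.0455, 0.022]
orientation: [2.187, -2.252, -0.005]
contact_force: [-12.4, 0.4, 6.0]
grip_width: 0.0598
offset mm [ 0.4 -1.6  0. ] yaw -0.0 q7 -1.5040147746049166 clock 7.275 pos [0.6769 0.0455 0.022 ] grip 0.059846647920511906 F [-12.4   0.4   6. ]
[[-0.029, -1.0, -0.004], [-1.0, 0.029, 0.001], [-0.001, 0.004, -1.0]]
```

The push reached 12 N with almost no movement, so the disc is seated. I back off straight, lift, and check from above.

```bash
python3 -m handwheel '[{"hand":0.7,"offset":[0,2,0],"yaw":0},{"hand":0.7,"offset":[0,10,0],"yaw":0},{"hand":0.7,"offset":[0,25,0],"yaw":0},{"hand":0.7,"offset":[0,30,-20],"yaw":0},{"hand":0.7,"offset":[0,30,-60],"yaw":0},{"hand":0.7,"offset":[0,60,-100],"yaw":0},{"hand":0.7,"offset":[0,100,-150],"yaw":0},{"hand":0.7,"offset":[0,130,-180],"yaw":0},{"hand":0.7,"offset":[150,170,-200],"yaw":0},{"hand":0.7,"offset":[200,190,-200],"yaw":0},{"hand":0.7,"offset":[260,190,-200],"yaw":0},{"hand":0.7,"offset":[320,190,-200],"yaw":0},{"hand":0.7,"offset":[320,190,-200],"yaw":0},{"hand":0.7,"offset":[320,190,-200],"yaw":0}]'
python3 - <<'E'
from h import *
p,W,d=world("top"); cv2.imwrite("pics/t5.png",cv2.resize(p[80:240,130:460],None,fx=2.4,fy=2.4,interpolation=cv2.INTER_CUBIC)[:,:,::-1])
hsv=cv2.cvtColor(p,cv2.COLOR_RGB2HSV)
for n,(u,v) in dict(brass=(198,190),copper=(432,214)).items():
    m=np.zeros((400,640),bool); m[v-22:v+23,u-22:u+23]=1; print(n,disc(W,m&(d>0)))
m=(hsv[...,1]<40)&(p.min(2)>150); m[:95]=0; m[160:]=0; m[:,:190]=0; m[:,280:]=0
k=cv2.morphologyEx(m.astype(np.uint8),cv2.MORPH_OPEN,np.ones((5,5)))>0
print("steel",disc(W,k&(d>0)),np.median(W[k&(d>0)][:,2]))
E
```

```text
clock: 9.02
position: [0.4779, -0.2735, 0.2238]
orientation: [2.183, -2.259, 0.004]
contact_force: [0.0, 0.7, -0.1]
grip_width: 0.0594
brass (array([0.56972923, 0.1295339 ]), array([0.57084256, 0.12988468]), 0.04058258607983589, 816)
copper (array([nan, nan]), array([0., 0.]), 0.0, 0)
steel (array([0.71142239, 0.04226929]), array([0.71288419, 0.04253646]), 0.041164278984069824, 741) 0.01835826896068201h.py:11: RuntimeWarning: Mean of empty slice.
  (c,r)=cv2.minEnclosingCircle(q.astype(np.float32)); return q.mean(0),np.array(c),r,len(q)
  ret = um.true_divide(
```

View pics/t5.png

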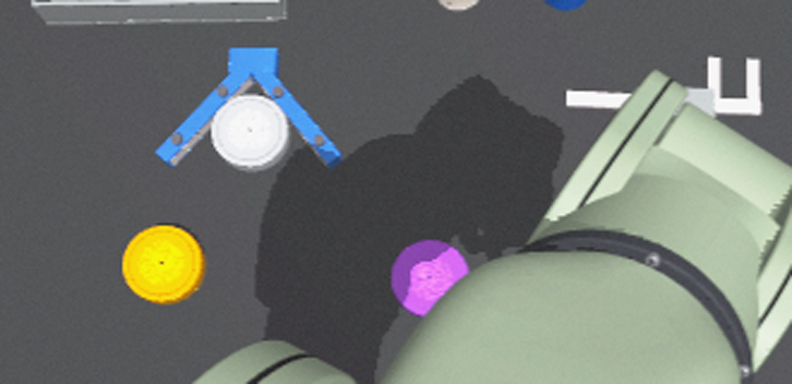

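```bash
python3 -c "
from bench import *
print(sign_off())"
```

```text
the job is handed in; nothing more can be done
None
```

I slid the steel disc flat along the bench into the blue nest, using the half-open fingers as a cradle, and handed the job in at about 9 s on the clock.

- **Seating:** The last push met 12 N and the tool moved only about 1 mm. The wrist picture showed the disc touching both rails.
- **Position:** The top camera puts the steel disc's centre at (0.713, 0.043). That is about 3–4 mm from the nest origin I fitted at (0.716, 0.042), so the two disagree slightly but stay within the 10 mm allowed. Its top surface reads about 18 mm up, so it lies flat.
- **Brass disc:** It is within 1 mm of where it started.
- **Copper disc:** I could not check it at the end because the arm hid it from the top camera. The gripper never came down near it.

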